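# Hold the tea strainer over the cup

## Task

First swing the lamp arm aside until its shade is well clear of the strainer holder (at least 15 cm to the side). Then draw the tea strainer out of its slanted holder, turn it level with its bowl open upward, and hold it centred over the cup, its underside about 2 to 8 cm above the rim without touching the cup. Finish still gripping the strainer there, leave the lamp aside, and do not knock the cup, the honey pot or the caddies about.

Things in the scene. Friction and masses are not known exactly. Their poses are not given: they have to be found in the camera images.
- lamp_arm (a joint): hinge of the lamp's level arm on its fixed post, rad, vertical axis; starts near 0 (within 0.2): shade over the strainer holder; grows as the arm swings clockwise seen from above (shade goes left, +y, and towards the robot); stops at -0.25 and 1.5; light friction (0.12 N m), stays where left
- lamp_knob (a point): middle of the upright steel knob (14 mm diameter) on top of the white lamp shade at the arm's free end, 200 mm from the hinge axis, 274 mm above the shelf; graspable from 252 to 296 mm height; the shade below is 68 mm across, down to 198 mm; the 12 mm arm bar runs from post to shade at 245 mm
- lamp_hinge (a point): point on the vertical hinge axis of the lamp arm, at arm height 245 mm; the dark post under it (18 mm diameter, 274 mm tall, on a foot of 110 mm diameter) is fixed to the shelf
- holder: fixed brown wooden strainer holder: round foot 96 mm across with a pocket slanted 35 degrees from vertical, its mouth upward and towards the robot (the holder's -x side); inside 56 mm wide (along y), 32 mm across, 32 mm deep from mouth to floor; highest edge about 70 mm. Origin at the centre of its underside, z up
- holder_seat (a point): where the centre of the strainer's bowl mouth lies when seated: 56 mm above the shelf over the middle of the holder's foot
- strainer: stainless tea strainer, 90 g; straight-sided bowl 49 mm across, 24 deep. Origin: centre of the mouth; z out of the mouth; handle along -x, grip x = -64 to -150 mm, 14 wide (y), 8 thick (z -6 to +2); mass centre about x = -25. Starts seated, handle up, leaning 35 to 38 deg from vertical to the holder's -x, mouth to its +x and up; top at 180 mm. Draws out along the handle, 3 to 8 mm play
- cup: white ceramic tea cup without handle, 70 mm tall, 82 mm across the rim, 250 g, loose on the square bamboo coaster (100 x 100 x 8 mm, fixed). Origin at the centre of its underside, z up
- cup_rim (a point): centre of the cup's mouth at rim height, 78 mm above the shelf
- honey_pot: amber glass honey pot, 64 mm across and 85 mm tall, loose on the shelf; leave alone. Origin at the centre of its underside
- caddy_cream: cream ceramic caddy, 88 mm across and 112 mm tall, loose on the 270 mm turntable (26 mm high, fixed); leave alone. Origin at the centre of its underside
- caddy_sage: sage ceramic caddy, same size, on the turntable; leave alone
- caddy_grey: grey ceramic caddy, same size, on the turntable; leave alone
Not all that is in view belongs to the job. What is meant by the strainer is not turquoise, and is the larger of those in its own colour. What is shaped like the cup but blue is not meant.

How it is judged:
On the way, in this order (a step that is already met when the one before it is completed fails the run):
1. the lamp shade stands at least 14 cm (level distance) from the holder, the strainer still in its holder (horizontal distance between lamp_knob and holder_seat above 0.14 m and distance between strainer and holder_seat below 0.03 m), for 0.2 s.
2. the fingers have drawn the strainer up out of the holder (height (world z) of strainer above 0.105 m and contact force between strainer and holder below 0.1 N and contact force between the fingers and strainer above 0.5 N), for 0.2 s.
At the end, for the whole second after the job is handed in: Fingers still hold the strainer at rest, level within 16 deg, mouth up, its centre within 22 mm of the cup's axis and 34-124 mm above the rim (underside 10-100 mm), touching neither cup nor holder; cup upright, untouched by the fingers; lamp knob at least 14 cm in plan from the holder's seat (horizontal distance between lamp_knob and holder_seat above 0.14 m and angle between strainer's own z axis and vertical below 0.28 rad and horizontal distance between strainer and cup_rim below 0.022 m and z of strainer in the frame of cup_rim between 0.034 and 0.124 m and contact force between the fingers and strainer above 0.5 N and contact force between each of strainer, the fingers and cup below 0.1 N and contact force between strainer and holder below 0.1 N and linear speed of strainer below 0.03 m/s and angle between cup's own z axis and vertical below 0.1 rad); the arm keeps its last pose, push and grip.
It fails at once if the cup is shoved or tipped (distance of cup from where it was at the start of the episode above 0.03 m or angle between cup's own z axis and vertical above 0.4 rad).
It fails at once if the honey pot or a caddy is knocked about (moved over 3 cm) (distance of any of honey_pot, caddy_cream, caddy_sage, caddy_grey from where it was at the start of the episode above 0.03 m).
It also fails if it takes over 54 s, if anything falls off the work surface, if the arm or the gripper's body presses on something with over 40 N, if the wrist force passes 120 N, or if a joint passes its speed limit or range.

## Robot

A 7-joint arm with a two-finger parallel gripper is mounted at the origin on the work surface. World frame = base frame: x ahead of the robot, y to its left, z up, the work surface at z = 0. Lengths are in m, angles in rad, forces in N, time in s.
With the tool pointing down it reaches from about 0.4 to 0.85 m from the base axis. Payload 4.5 kg.
Tool frame: the origin (TCP) lies at the very end of the fingers, on their centre line; the grasp point (between the pads) lies 19 mm behind it; z points along the fingers, y is the line along which they close (so a half turn about z gives the same grasp; the last joint's range is limited). The gripper opens to 88 mm and grips with 3 to 60 N. Pads are 18 mm wide; open, the fingers measure 123 mm over their backs; the gripper's body (75 mm by 187 mm) begins 45 mm behind the grasp point.
Start: joints at [1.38, 0.689, -0.195, 1.565, 0.157, 0.902, -0.215], TCP at [0.139, -0.609, 0.239] pointing down, gripper open.
Joint ranges: [-3.01, 3.01], [-0.46, 2.08], [-1.47, 1.51], [0.13, 2.56], [-1, 4.14], [0.04, 2.09], [-2.66, 2.66]. Speed limits (rad/s): [2.57, 2.57, 3.14, 3.14, 3.14, 3.14, 3.14].

## Interface

Orientations are given as a unit quaternion [x, y, z, w].
In Python, from plant import r gives the robot as it stands. The module is installed in compiled form; this text tells all that it offers.
- The arm moves only by the shell command python3 -m pendant 'ROWS' [FORCE]. ROWS is JSON, one flat list of numbers, 7 for each row, row after row: the opening, from 0 (shut) to 1 (fully open), then the shift along the tool's x, y, z scaled (see below), then the turn, a rotation vector about the tool's x, y, z scaled (see below). A call has 1 to 12 rows; each row is the pose to reach, as a shift and turn from the pose commanded when the call began, along the tool's axes at that moment; what a row does not reach only later rows make up. The controller multiplies each number of a shift by 0.15 m and each number of a turn by pi/2 rad. A row lasts 1/10 s, in which the tool goes at most 50 mm and 8.59 degrees, less where a joint would pass 70% of its speed; a pose out of reach is approached as far as the arm can. A call with a number of a shift or a turn outside -1 to 1 is refused whole. A call with a gripper value outside its range is refused whole. The fingers move at their own pace and stop on an object; FORCE is the grip in N (left out, the last holds). Time passes only in rows, so rows that repeat a pose let the fingers close. It gives the time, the measured TCP pose, the force, the opening and the grip force at its end, in the units of the state.
- r.get_state(): the state, without advancing time (a new reading comes with each control period).
- r.snapshot(name): name is "side" or "top" or "wrist"; returns a dict with "img" (400x640x3 uint8, red, green, blue), "mtx" (3x3 intrinsics, pixels), "k1" (the pictures are not rectified: a ray, as slopes to the right and down, at radius r is drawn at 1 + k1 r^2 times it, then the intrinsics apply), "cam_to_world" (4x4, takes a point from camera to world coordinates). Camera axes: x right, y up, looking along -z (the intrinsics and any distortion apply to the point x, -y, -z); pixel columns grow to the right and rows downward; lengths in m; the calibration is good to about 2 mm. A picture is of the moment at which its call begins. There is no depth.
- r.finish_job(): hands the job in; it is judged then, once.
The state is a dict: "clock": time; "q": joint angles; "qd": joint speeds; "joint_torque": joint torques, N m; "tool_pos": TCP position; "eef_rot": TCP orientation; "contact_force": force on the tool from outside, world axes, zero at the start; "moment": the same for the moment, N m; "opening": opening from 0.0 (shut) to 1.0 (fully open); "finger_force": force on a finger pad.
Only numpy, scipy, OpenCV 4.12 (cv2) and the standard library are available. Lean on these libraries where they do the work, as an engineer would, in place of code of your own. Each camera call takes 0.05 s, during which the arm holds its last target. There are 200 camera calls.

## Working session

There is one attempt and no reset: what is moved stays moved. The work goes in short steps, Python scripts to look and compute and a shell command to move; the robot and the scene stay as the last step left them, time stands still between calls to the robot, and variables do not carry over. Pictures are saved under pics/ and viewed, at most 10 in all, crops included, and the job is handed in when it is done.

```bash
mkdir -p pics; cat > h.py <<'E'
import numpy as np, cv2
from scipy.spatial.transform import Rotation as R
from plant import r
def snap(n,name):
    s=r.snapshot(n); np.savez(f'pics/{name}.npz',**s); cv2.imwrite(f'pics/{name}.png',s['img'][:,:,::-1]); return s
def load(name): return dict(np.load(f'pics/{name}.npz'))
def ray(s,u,v):
    d=np.array([float(s['k1']),0]) 
    K=s['mtx']; p=np.array([(u-K[0,2])/K[0,0],(v-K[1,2])/K[1,1]]); q=p.copy()
    for _ in range(50): q=p/(1+s['k1']*(q@q))
    T=s['cam_to_world']; return T[:3,3], T[:3,:3]@np.array([q[0],-q[1],-1])
def plane(s,u,v,z):
    o,d=ray(s,u,v); return o+d*(z-o[2])/d[2]
def two(s1,a,s2,b):
    o1,d1=ray(s1,*a);o2,d2=ray(s2,*b)
    t=np.linalg.lstsq(np.c_[d1,-d2],o2-o1,rcond=None)[0]
    p,q=o1+t[0]*d1,o2+t[1]*d2; return (p+q)/2,np.linalg.norm(p-q)
def proj(s,P):
    T=s['cam_to_world'];c=T[:3,:3].T@(np.array(P)-T[:3,3]);x=np.array([c[0],-c[1]])/-c[2]
    x=x*(1+s['k1']*(x@x)); return (s['mtx']@np.r_[x,1])[:2]
def toolrows(tp,tR):
    "shift and turn scaled from current measured pose to target"
    st=r.get_state();R0=R.from_quat(st['eef_rot'])
    return np.round(R0.inv().apply(np.array(tp)-st['tool_pos'])/.15,3),np.round((R0.inv()*tR).as_rotvec()/(np.pi/2),3)
E
python3 - <<'E'
from h import *
for n in('top','side'):
    s=snap(n,n+'0'); print(n,s['cam_to_world'].round(3).tolist(),s['mtx'].round(1).tolist(),s['k1'])
st=r.get_state(); print(st['tool_pos'],st['eef_rot'],R.from_quat(st['eef_rot']).as_matrix().round(2))
E
```

```text
top [[0.005, 0.987, -0.16, 0.365], [-1.0, 0.006, 0.004, -0.034], [0.005, 0.16, 0.987, 1.522], [0.0, 0.0, 0.0, 1.0]] [[491.5, 0.0, 320.5], [0.0, 491.5, 201.1], [0.0, 0.0, 1.0]] -0.045490538722314115
side [[-0.994, 0.066, -0.081, 0.475], [-0.105, -0.612, 0.784, 1.053], [0.002, 0.788, 0.615, 1.044], [0.0, 0.0, 0.0, 1.0]] [[460.2, 0.0, 326.3], [0.0, 460.2, 199.8], [0.0, 0.0, 1.0]] -0.056965206525541184
[ 0.13913056 -0.60873946  0.23797516] [ 9.93684890e-01  1.12203592e-01 -1.64997763e-04 -8.16679732e-04] [[ 0.97  0.22 -0.  ]
 [ 0.22 -0.97  0.  ]
 [-0.   -0.   -1.  ]]
```

View pics/top0.png

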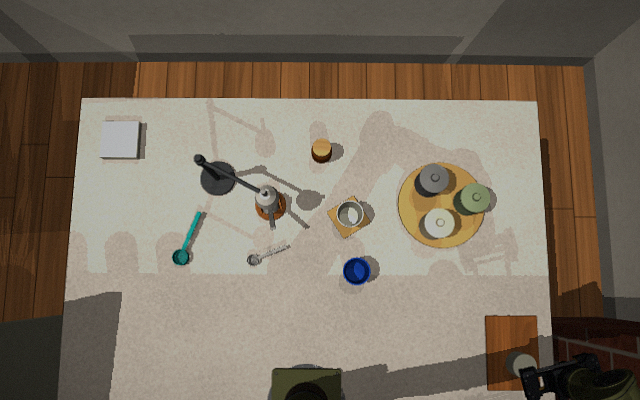

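View pics/side0.png

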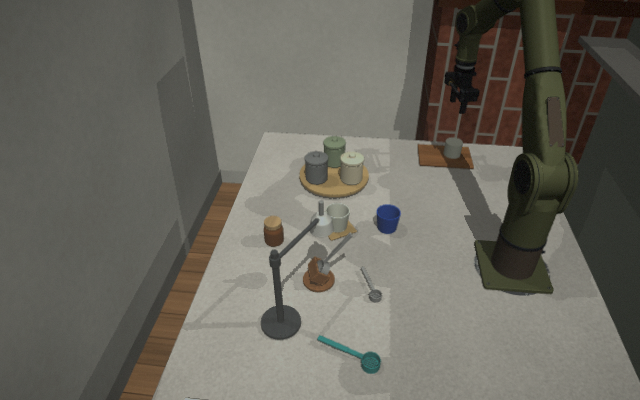

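Top view: lamp foot at (218,178), shade at (266,197) over the holder (270,208), strainer handle to (273,230), cup at (350,215), honey pot at (321,150). Side view: knob at (321,208), holder at (319,278), handle end at (351,237). I'll zoom in to get accurate points.

```bash
python3 - <<'E'
from h import *
a=load('top0')['img'][140:250,185:385];b=load('side0')['img'][190:350,240:400]
a=cv2.resize(a,None,fx=4,fy=4,interpolation=cv2.INTER_CUBIC)
b=cv2.resize(b,None,fx=3.75,fy=3.75,interpolation=cv2.INTER_CUBIC)
a=np.clip(a*1.4,0,255).astype('uint8');b=np.clip(b*1.4,0,255).astype('uint8')
cv2.imwrite('pics/zt.png',a[:,:,::-1]);cv2.imwrite('pics/zs.png',b[:,:,::-1])
E
```

```text
(no output)
```

View pics/zt.png

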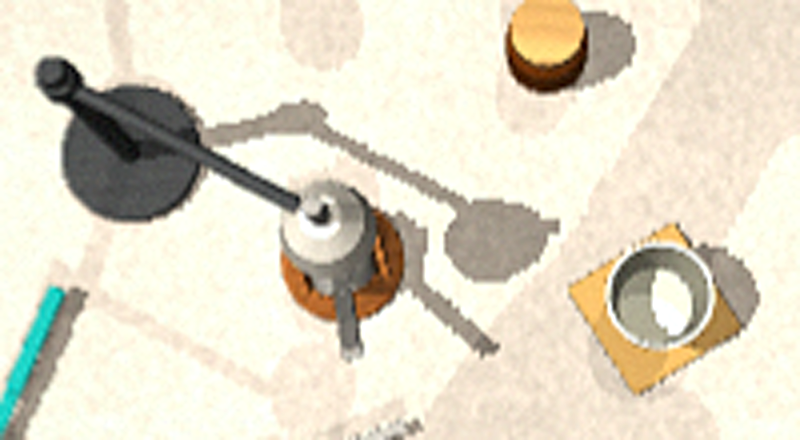

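View pics/zs.png

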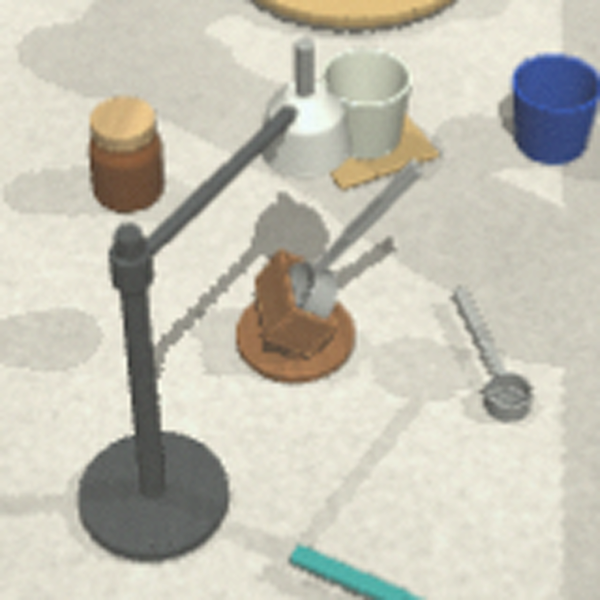

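Top crop: knob top about (312,206), post top (58,77), holder foot centre (342,260), handle end (352,352), cup rim centre (662,297). Side crop: knob (305,42)–(304,95), foot (296,338), handle end (423,168), rim centre (367,80).

```bash
python3 - <<'E'
from h import *
t=load('top0');s=load('side0')
T=lambda x,y:(185+x/4-.4,140+y/4-.4)
S=lambda x,y:(240+x/3.75-.4,190+y/3.75-.4)
for n,a,b,z in [('knobtop',(312,206),(305,42),.296),('posttop',(57,74),(129,232),.274),('lfoot',(133,153),(153,495),.01),('hfoot',(342,259),(296,338),.01),('handle_end',(352,350),(423,168),.178),('cuprim',(662,297),(367,80),.078),('honeytop',(548,32),(123,123),.085)]:
    print(n,two(t,T(*a),s,S(*b)),plane(t,*T(*a),z).round(3),plane(s,*S(*b),z).round(3))
def contours(im,lo,hi):
    m=cv2.inRange(cv2.cvtColor(im,cv2.COLOR_RGB2HSV),lo,hi); c,_=cv2.findContours(m,0,2); return [x for x in c if cv2.contourArea(x)>60]
for n,c in (('top',t),('side',s)):
  for x in contours(c['img'],(3,110,40),(30,255,255)):print(n,cv2.boundingRect(x),cv2.contourArea(x))
E
```

```text
knobtop (array([0.58754027, 0.10745472, 0.29772045]), np.float64(0.0007448717785103675)) [0.588 0.108 0.296] [0.587 0.105 0.296]
posttop (array([0.68015531, 0.28010645, 0.27034972]), np.float64(0.000561795113514315)) [0.679 0.279 0.274] [0.679 0.284 0.274]
lfoot (array([0.6816902 , 0.28351907, 0.00517401]), np.float64(0.0022308245747550146)) [0.682 0.283 0.01 ] [0.68  0.287 0.01 ]
hfoot (array([0.59719734, 0.11713672, 0.00268933]), np.float64(0.004855278605094052)) [0.599 0.116 0.01 ] [0.594 0.124 0.01 ]
handle_end (array([0.50521992, 0.09207946, 0.17384242]), np.float64(0.00924331569842642)) [0.509 0.091 0.178] [0.5   0.097 0.178]
cuprim (array([ 0.56077357, -0.12837095,  0.07337369]), np.float64(0.001522346351698241)) [ 0.561 -0.128  0.078] [ 0.56  -0.123  0.078]
honeytop (array([ 0.76274109, -0.04267445,  0.07762992]), np.float64(0.0005960004543970643)) [ 0.761 -0.043  0.085] [ 0.76  -0.034  0.085]
top (623, 356, 17, 21) 106.5
top (485, 316, 55, 75) 2814.5
top (327, 205, 43, 33) 313.0
top (255, 203, 14, 17) 72.5
top (273, 192, 13, 28) 145.5
top (398, 163, 86, 85) 3961.0
top (312, 
[... 167 characters left out ...]
93.0
side (476, 136, 17, 8) 98.0
side (437, 134, 17, 7) 64.0
side (572, 115, 24, 49) 301.0
side (496, 110, 25, 35) 531.5
side (458, 108, 21, 35) 459.5
side (423, 106, 15, 35) 273.0
side (566, 85, 27, 53) 735.0
side (439, 84, 22, 47) 541.5
side (479, 80, 28, 53) 793.0
side (588, 69, 24, 43) 380.0
side (560, 53, 14, 44) 200.0
side (577, 52, 24, 31) 382.5
side (505, 50, 21, 57) 637.0
side (467, 48, 25, 57) 559.0
side (428, 46, 20, 57) 557.5
side (448, 27, 12, 45) 159.0
side (565, 23, 26, 27) 301.0
side (617, 22, 15, 16) 78.0
side (594, 21, 22, 16) 230.0
side (479, 20, 20, 25) 200.0
side (556, 18, 13, 33) 203.5
side (491, 15, 30, 63) 1010.0
side (555, 0, 39, 24) 345.0
side (437, 0, 44, 43) 593.5
```

```bash
python3 -m pendant '[1,0.4,-0.4,-0.68,0,0,0, 1,0.99,-0.99,-0.68,0,0,0, 1,0.99,-0.99,-0.68,0,0,0, 1,0.99,-0.99,-0.68,0,0,0, 1,0.99,-0.99,-0.68,0,0,0, 1,0.99,-0.99,-0.68,0,0,0]' 10
python3 -m pendant '[1,0.99,-0.99,0,0,0,0, 1,0.99,-0.99,0,0,0,0, 1,0.99,-0.99,0,0,0,0, 1,0.99,-0.99,0,0,0,0, 1,0.99,-0.99,0,0,0,0, 1,0.99,-0.99,0,0,0,0]'
python3 -m pendant '[1,0.99,-0.99,0,0,0,0, 1,0.99,-0.99,0,0,0,0, 1,0.99,-0.99,0,0,0,0, 1,0.99,-0.99,0,0,0,0, 1,0.99,-0.99,0,0,0,0, 1,0.99,-0.99,0,0,0,0]'
python3 -c "
from h import *
print(toolrows([.588,.107,.34],R.from_quat(r.get_state()['eef_rot'])))"
```

```text
clock: 0.7
tool_pos: [0.2553, -0.4272, 0.3426]
eef_rot: [0.993, 0.117, 0.002, 0.0]
contact_force: [0.2, -0.3, -0.9]
opening: 0.998
finger_force: 0.0
clock: 1.3
tool_pos: [0.3633, -0.2526, 0.3405]
eef_rot: [0.993, 0.114, -0.0, -0.0]
contact_force: [-0.1, -0.1, -0.2]
opening: 1.003
finger_force: 0.0
clock: 1.9
tool_pos: [0.4748, -0.0764, 0.3402]
eef_rot: [0.994, 0.112, -0.0, 0.0]
contact_force: [-0.4, -0.4, -0.2]
opening: 1.0
finger_force: 0.0
(array([ 1.009, -1.023,  0.   ]), array([0., 0., 0.]))
```

```bash
python3 -m pendant '[1,1,-1,0,0,0,0, 1,1,-1,0,0,0,0, 1,1,-1,0,0,0,0, 1,1,-1,0,0,0,0, 1,1,-1,0,0,0,0, 1,1,-1,0,0,0,0, 1,1,-1,0,0,0,0, 1,1,-1,0,0,0,0]'
python3 -c "
from h import *
s=snap('wrist','w1'); print(s['cam_to_world'].round(3).tolist()); print(proj(s,[.588,.107,.296]),proj(s,r.get_state()['tool_pos']))"
```

```text
clock: 2.7
tool_pos: [0.5867, 0.0999, 0.3407]
eef_rot: [0.994, 0.11, -0.0, 0.001]
contact_force: [0.1, 0.1, -0.2]
opening: 1.003
finger_force: 0.0
[[0.218, 0.938, 0.268, 0.655], [-0.976, 0.209, 0.063, 0.115], [0.003, -0.276, 0.961, 0.487], [0.0, 0.0, 0.0, 1.0]]
[308.75162557 223.8591011 ] [318.82918436 261.78908905]
```

View pics/w1.png

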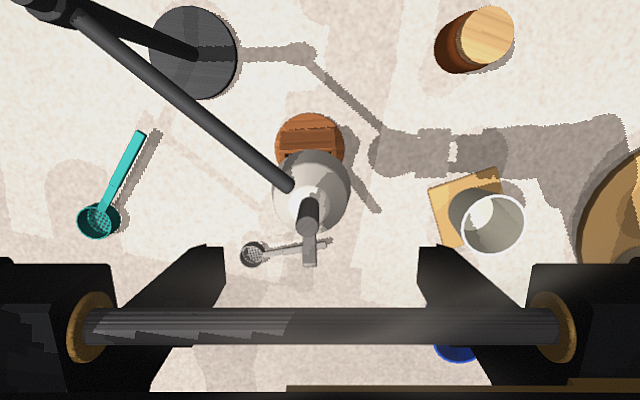

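The wrist view shows the knob top at about (308,222), against a predicted (309,224), so the estimate is confirmed. I'll descend and grip.

```bash
python3 -m pendant '[1,0.02,-0.045,0.2,0,0,0, 1,0.02,-0.045,0.4,0,0,0, 1,0.02,-0.045,0.54,0,0,0, 1,0.02,-0.045,0.54,0,0,0, 0.05,0.02,-0.045,0.54,0,0,0, 0.05,0.02,-0.045,0.54,0,0,0, 0.05,0.02,-0.045,0.54,0,0,0, 0.05,0.02,-0.045,0.54,0,0,0, 0.05,0.02,-0.045,0.54,0,0,0, 0.05,0.02,-0.045,0.54,0,0,0, 0.05,0.02,-0.045,0.54,0,0,0]' 10
python3 - <<'E'
from h import *
st=r.get_state();p=np.array(st['tool_pos']);R0=R.from_quat(st['eef_rot'])
h=np.array([.681,.282,p[2]]);print(np.linalg.norm(p-h))
prev=p
for a in range(8,81,8):
    q=h+R.from_euler('z',-a,degrees=True).apply(p-h); print(a,q.round(3),(R0.inv().apply(q-p)/.15).round(3))
E
```

```text
clock: 3.85
tool_pos: [0.5885, 0.1113, 0.2598]
eef_rot: [0.994, 0.112, 0.0, 0.0]
contact_force: [0.0, -0.2, 0.2]
opening: 0.388
finger_force: 0.0
0.19414566603247738
8 [0.566 0.126 0.26 ] [-0.127 -0.128 -0.   ]
16 [0.545 0.143 0.26 ] [-0.235 -0.273 -0.   ]
24 [0.527 0.164 0.26 ] [-0.321 -0.432 -0.   ]
32 [0.512 0.186 0.26 ] [-0.385 -0.601 -0.   ]
40 [0.5   0.211 0.26 ] [-0.425 -0.777 -0.   ]
48 [0.492 0.236 0.26 ] [-0.44  -0.957 -0.   ]
56 [0.488 0.263 0.26 ] [-0.429 -1.137 -0.   ]
64 [0.487 0.29  0.26 ] [-0.394 -1.314 -0.   ]
72 [0.49  0.317 0.26 ] [-0.334 -1.484 -0.   ]
80 [0.497 0.343 0.26 ] [-0.251 -1.645 -0.   ]
```

```bash
python3 -m pendant '[0.05,0,0,0,0,0,0, 0.05,0,0,0,0,0,0, 0.05,0,0,0,0,0,0, 0.05,0,0,0,0,0,0, 0.05,0,0,0,0,0,0, 0.05,0,0,0,0,0,0]' 10
python3 -m pendant '[0.05,-0.06,-0.06,0,0,0,0, 0.05,-0.127,-0.128,0,0,0,0, 0.05,-0.18,-0.2,0,0,0,0, 0.05,-0.235,-0.273,0,0,0,0, 0.05,-0.28,-0.35,0,0,0,0, 0.05,-0.321,-0.432,0,0,0,0, 0.05,-0.355,-0.515,0,0,0,0, 0.05,-0.385,-0.6,0,0,0,0, 0.05,-0.405,-0.69,0,0,0,0, 0.05,-0.425,-0.777,0,0,0,0, 0.05,-0.435,-0.867,0,0,0,0, 0.05,-0.44,-0.957,0,0,0,0]' 10
```

```text
clock: 4.45
tool_pos: [0.588, 0.1097, 0.2595]
eef_rot: [0.994, 0.112, -0.001, 0.001]
contact_force: [-2.4, -5.1, 2.7]
opening: 0.152
finger_force: 10.0
clock: 5.65
tool_pos: [0.4916, 0.2378, 0.2594]
eef_rot: [0.994, 0.112, -0.0, -0.0]
contact_force: [-1.1, -2.3, -3.4]
opening: 0.153
finger_force: 10.0
```

```bash
python3 -m pendant '[0.05,0.003,-0.09,0,0,0,0, 0.05,0.011,-0.18,0,0,0,0, 0.05,0.026,-0.27,0,0,0,0, 0.05,0.046,-0.357,0,0,0,0, 0.05,0.074,-0.443,0,0,0,0, 0.05,0.106,-0.527,0,0,0,0, 0.05,0.106,-0.527,0,0,0,0, 0.5,0.106,-0.527,0,0,0,0, 0.5,0.106,-0.527,0,0,0,0, 0.5,0.106,-0.527,0,0,0,0, 0.5,0.106,-0.527,0,0,0,0, 0.5,0.106,-0.527,0,0,0,0]' 10
python3 -m pendant '[0.5,0,0,-0.2,0,0,0, 0.5,0,0,-0.5,0,0,0, 0.5,0,0,-0.8,0,0,0, 0.5,0.3,0.5,-0.8,0,0,0, 0.5,0.3,1,-0.8,0,0,0, 0.5,0.3,1,-0.8,0,0,0, 0.5,0.3,1,-0.8,0,0,0]' 10
python3 - <<'E'
from h import *
for n in('top','side'): s=snap(n,n+'1')
t=load('top1')['img'][170:260,210:310];b=load('side1')['img'][210:310,290:390]
f=lambda x:np.clip(cv2.resize(x,(500,500*x.shape[0]//x.shape[1]),interpolation=cv2.INTER_CUBIC)*1.4,0,255).astype('uint8')
f2=lambda x:cv2.resize(f(x),(400,400*x.shape[0]//x.shape[1]))
a,c=f2(t),f2(b); a=np.vstack([a,np.zeros((c.shape[0]-a.shape[0],400,3),'uint8')])
cv2.imwrite('pics/z2.png',np.hstack([a,c])[:,:,::-1])
E
```

```text
clock: 6.85
tool_pos: [0.4904, 0.3169, 0.2601]
eef_rot: [0.994, 0.112, 0.0, -0.0]
contact_force: [-0.6, -0.3, -0.9]
opening: 0.501
finger_force: 0.0
clock: 7.55
tool_pos: [0.5704, 0.1723, 0.3795]
eef_rot: [0.994, 0.106, 0.001, 0.003]
contact_force: [-0.3, 0.6, -0.9]
opening: 0.5
finger_force: 0.0
```

View pics/z2.png

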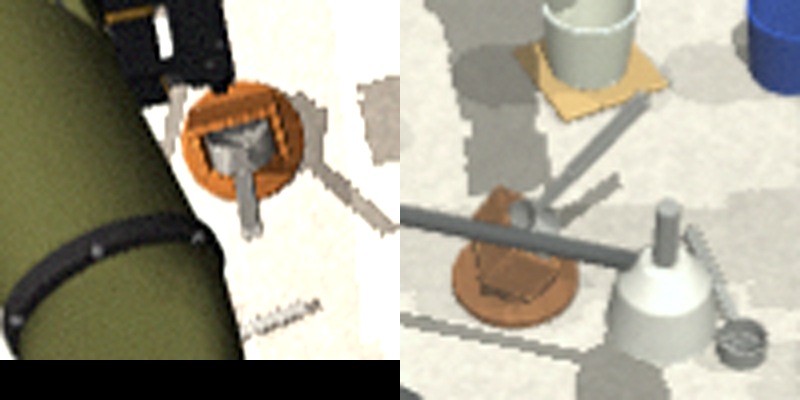

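Lamp is aside (knob at side crop (668,215)); holder foot centre in the top crop is about (243,142); handle ends at (252,233) top and (648,98) side.

```bash
python3 - <<'E'
from h import *
t=load('top1');s=load('side1')
T=lambda x,y:(210+x/4-.4,170+y/4-.4)
S=lambda x,y:(290+(x-400)/4-.4,210+y/4-.4)
print('foot',plane(t,*T(243,142),.01),plane(s,*S(515,275),.01))
for a,b in [((252,233),(648,98)),((244,165),(545,197))]: print(two(t,T(*a),s,S(*b)),plane(t,*T(*a),.178))
print('cup',plane(t,349.9+.2,214,.078))
# handle line in each view -> intersect planes for direction
def pl(c,a,b):
    o,d1=ray(c,*a);_,d2=ray(c,*b);n=np.cross(d1,d2);return n/np.linalg.norm(n),o
n1,o1=pl(t,T(252,233),T(244,165));n2,o2=pl(s,S(648,98),S(545,197))
d=np.cross(n1,n2);d/=np.linalg.norm(d);d*=np.sign(d[2]);print('dir',d,'lean',np.degrees(np.arccos(d[2])),'az',np.degrees(np.arctan2(d[1],d[0])))
p=np.linalg.solve(np.array([n1,n2,[0,0,1]]),[n1@o1,n2@o2,.13]);print('at z=.13',p)
for z in(.056,.175):print(z,p+d*(z-.13)/d[2])
E
```

```text
foot [0.59616652 0.11552226 0.01      ] [0.59511591 0.11868273 0.01      ]
(array([0.50532157, 0.09187348, 0.17420758]), np.float64(0.004828710063872603)) [0.50734342 0.09139442 0.178     ]
(array([0.57087223, 0.10714376, 0.08289276]), np.float64(0.006015023627151416)) [0.55443662 0.09787313 0.178     ]
cup [ 0.56046501 -0.12810554  0.078     ]
dir [-0.61595863 -0.14571889  0.77418407] lean 39.268883924386714 az -166.69009437136611
at z=.13 [0.53731561 0.09929857 0.13      ]
0.056 [0.59619171 0.11322704 0.056     ]
0.175 [0.50151257 0.09082856 0.175     ]
```

```bash
cat >> h.py <<'E'
def frame(az,tilt):
    "tool z points down, tilted by tilt deg outwards along azimuth az"
    a,t=np.radians([az,tilt]);h=np.array([np.cos(a),np.sin(a),0])
    z=np.sin(t)*h-np.cos(t)*np.array([0,0,1]);y=np.array([h[1],-h[0],0])
    return R.from_matrix(np.c_[np.cross(y,z),y,z])
E
python3 - <<'E'
from h import *
F=frame(14,-27);z=F.as_matrix()[:,2]
g=np.array([.536,.1005,.135]);tcp=g+.019*z
print(tcp,*toolrows(tcp-.1*z,F))
E
```

```text
[0.5276304  0.09841323 0.11807088] [-0.078  0.45   1.15 ] [-0.003 -0.3   -0.016]
```

```bash
python3 -m pendant '[1,-0.04,0.2,0.2,0,-0.08,0, 1,-0.078,0.45,0.4,-0.003,-0.16,-0.01, 1,-0.078,0.45,0.65,-0.003,-0.24,-0.016, 1,-0.078,0.45,0.9,-0.003,-0.3,-0.016, 1,-0.078,0.45,0.9,-0.003,-0.3,-0.016, 1,-0.078,0.45,0.9,-0.003,-0.3,-0.016, 1,-0.078,0.45,0.9,-0.003,-0.3,-0.016, 1,-0.078,0.45,0.9,-0.003,-0.3,-0.016]' 45
python3 - <<'E'
from h import *
F=frame(14,-27);z=F.as_matrix()[:,2]
g=np.array([.536,.1005,.135]);tcp=g+.019*z
print(*toolrows(tcp,F))
for n in ('wrist','side'): snap(n,n+'3')
s=load('wrist3');print(proj(s,g),proj(s,[.5065,.0935,.1765]),proj(s,tcp))
d=np.array([-.577,-.144,.804])
a=s['img'].copy()
for l in(.06,.1,.15): cv2.circle(a,tuple(int(v) for v in proj(s,np.array([.596,.1155,.056])+d*l)),3,(255,0,0),1)
cv2.imwrite('pics/w3m.png',a[:,:,::-1])
E
```

```text
clock: 8.45
tool_pos: [0.5719, 0.1134, 0.249]
eef_rot: [0.966, 0.122, -0.228, 0.028]
contact_force: [-0.0, -0.7, -1.1]
opening: 0.995
finger_force: 0.0
[0.112 0.025 0.92 ] [ 0.001 -0.005  0.004]
[325.38873769 174.96965593] [324.80378571 241.79378134] [325.05226167 170.65646013]
```

View pics/w3m.png

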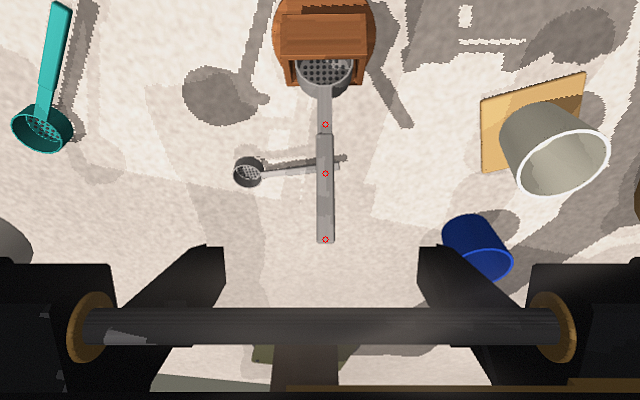

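The marks lie exactly on the handle (end at (325,241)), so the model holds. I'll descend and grip.

```bash
python3 -m pendant '[1,0.112,0.02,0.1,0,0,0, 1,0.112,0.022,0.35,0,0,0, 1,0.112,0.022,0.6,0,0,0, 1,0.112,0.022,0.8,0,0,0, 1,0.112,0.022,0.92,0,0,0, 1,0.112,0.022,0.92,0,0,0, 0.05,0.112,0.022,0.92,0,0,0, 0.05,0.112,0.022,0.92,0,0,0, 0.05,0.112,0.022,0.92,0,0,0, 0.05,0.112,0.022,0.92,0,0,0, 0.05,0.112,0.022,0.92,0,0,0, 0.05,0.112,0.022,0.92,0,0,0]' 45
python3 -m pendant '[0.05,0,0,0,0,0,0, 0.05,0,0,0,0,0,0, 0.05,0,0,0,0,0,0, 0.05,0,0,0,0,0,0, 0.05,0,0,0,0,0,0, 0.05,0,0,0,0,0,0, 0.05,0,0,0,0,0,0, 0.05,0,0,0,0,0,0, 0.05,0,0,0,0,0,0, 0.05,0,0,0,0,0,0]' 45
python3 - <<'E'
from h import *
st=r.get_state();p=np.array(st['tool_pos']);F=frame(14,-27)
d=np.array([-.577,-.144,.804])
print(*toolrows(p+.09*d,F))
E
```

```text
clock: 9.75
tool_pos: [0.5257, 0.0977, 0.1142]
eef_rot: [0.965, 0.121, -0.232, 0.029]
contact_force: [0.2, -0.2, 0.2]
opening: 0.476
finger_force: 0.0
clock: 10.75
tool_pos: [0.5256, 0.0976, 0.1141]
eef_rot: [0.965, 0.121, -0.232, 0.029]
contact_force: [-0.0, 0.8, 0.3]
opening: 0.139
finger_force: 45.0
[-0.537 -0.003 -0.268] [0.001 0.    0.004]
```

```bash
python3 -m pendant '[0.05,-0.05,0,-0.025,0,0,0, 0.05,-0.1,0,-0.05,0,0,0, 0.05,-0.16,0,-0.08,0,0,0, 0.05,-0.22,0,-0.11,0,0,0, 0.05,-0.28,0,-0.14,0,0,0, 0.05,-0.34,0,-0.17,0,0,0, 0.05,-0.4,0,-0.2,0,0,0, 0.05,-0.46,0,-0.23,0,0,0, 0.05,-0.537,0,-0.268,0,0,0, 0.05,-0.537,0,-0.268,0,0,0, 0.05,-0.537,0,-0.268,0,0,0, 0.05,-0.537,0,-0.268,0,0,0]' 45
python3 - <<'E'
from h import *
st=r.get_state();p=np.array(st['tool_pos'])
# raise 12 cm, level 53.5 deg, in place
F=R.from_rotvec(np.array([.242,-.97,0])*np.radians(53.5))*R.from_quat(st['eef_rot'])
print(F.as_matrix().round(2));print(*toolrows(p+[0.02,-.02,.12],F))
E
```

```text
clock: 11.95
tool_pos: [0.4739, 0.0843, 0.1862]
eef_rot: [0.965, 0.121, -0.232, 0.029]
contact_force: [-1.0, 0.4, -0.9]
opening: 0.141
finger_force: 45.0
[[ 0.87  0.25  0.43]
 [ 0.22 -0.97  0.11]
 [ 0.45  0.   -0.9 ]]
[-0.278  0.161 -0.757] [-0.003  0.594  0.001]
```

```bash
python3 -m pendant '[0.05,-0.1,0.05,-0.25,0,0.06,0, 0.05,-0.278,0.161,-0.5,0,0.12,0, 0.05,-0.278,0.161,-0.757,0,0.18,0, 0.05,-0.278,0.161,-0.757,0,0.25,0, 0.05,-0.278,0.161,-0.757,0,0.32,0, 0.05,-0.278,0.161,-0.757,0,0.39,0, 0.05,-0.278,0.161,-0.757,0,0.46,0, 0.05,-0.278,0.161,-0.757,0,0.53,0, 0.05,-0.278,0.161,-0.757,0,0.594,0, 0.05,-0.278,0.161,-0.757,0,0.594,0, 0.05,-0.278,0.161,-0.757,0,0.594,0, 0.05,-0.278,0.161,-0.757,0,0.594,0]' 45
python3 - <<'E'
from h import *
st=r.get_state();p=np.array(st['tool_pos']);R0=R.from_quat(st['eef_rot'])
print(R0.as_matrix().round(2))
for n in('top','side'): snap(n,n+'4')
# strainer origin estimated in tool frame at grasp: origin ~ seat
Rg=R.from_quat([0.965,0.121,-0.232,0.029]);o=Rg.inv().apply(np.array([.596,.1155,.056])-[.5256,.0976,.1141]);print('offset',o)
P=p+R0.apply(o);print('origin est',P,proj(load('top4'),P),proj(load('side4'),P))
u,v=proj(load('top4'),P).astype(int);a=load('top4')['img'][v-60:v+60,u-80:u+80]
u,v=proj(load('side4'),P).astype(int);b=load('side4')['img'][v-60:v+60,u-80:u+80]
f=lambda x:np.clip(cv2.resize(x,None,fx=2.5,fy=2.5,interpolation=cv2.INTER_CUBIC)*1.5,0,255).astype('uint8')
cv2.imwrite('pics/z4.png',np.hstack([f(a),f(b)])[:,:,::-1])
E
```

```text
clock: 13.15
tool_pos: [0.4955, 0.065, 0.3071]
eef_rot: [0.966, 0.121, 0.227, -0.029]
contact_force: [-0.4, -0.7, -0.4]
opening: 0.141
finger_force: 45.0
[[ 0.87  0.25  0.43]
 [ 0.22 -0.97  0.11]
 [ 0.45 -0.   -0.9 ]]
offset [9.11110568e-02 4.26518519e-05 1.87337531e-02]
origin est [0.58258159 0.08723657 0.3310156 ] [269.25028219 190.84849044] [323.49688988 186.14824455]
```

View pics/z4.png

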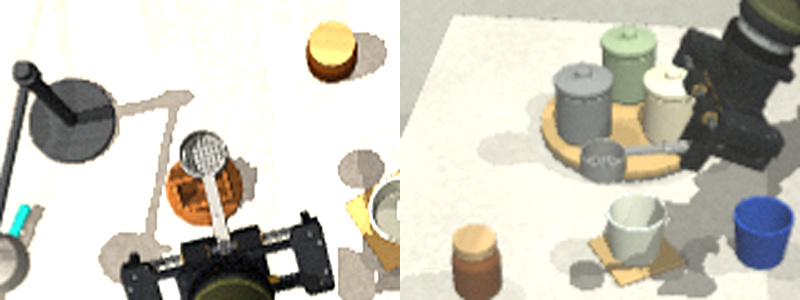

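The strainer is out and level with its mouth up: mouth centre is at (205,151) in the top crop and (603,155) in the side crop.

```bash
python3 - <<'E'
from h import *
st=r.get_state();p=np.array(st['tool_pos']);R0=R.from_quat(st['eef_rot'])
t,s=load('top4'),load('side4')
P=two(t,(269-80+205/2.5-.3,190-60+151/2.5-.3),s,(323-80+203/2.5-.3,186-60+155/2.5-.3));print(P)
d=np.array([.5605,-.127,.153])-P[0];print(d,*toolrows(p+d,R0)); print(*toolrows(p+d*[1,1,.35],R0))
E
```

```text
(array([0.58374103, 0.08438174, 0.32430818]), np.float64(0.0038769840534793065))
[-0.02324103 -0.21138174 -0.17130818] [-0.955  1.329  0.798] [0. 0. 0.]
[-0.624  1.328  0.133] [0. 0. 0.]
```

```bash
python3 -m pendant '[0.05,-0.1,0.2,0.02,0,0,0, 0.05,-0.2,0.4,0.04,0,0,0, 0.05,-0.3,0.6,0.06,0,0,0, 0.05,-0.42,0.8,0.09,0,0,0, 0.05,-0.5,0.95,0.1,0,0,0, 0.05,-0.5,0.95,0.1,0,0,0, 0.05,-0.5,0.95,0.1,0,0,0]' 45
python3 -m pendant '[0.05,-0.1,0.15,0.05,0,0,0, 0.05,-0.13,0.3,0.1,0,0,0, 0.05,-0.13,0.378,0.15,0,0,0, 0.05,-0.2,0.378,0.25,0,0,0, 0.05,-0.25,0.378,0.35,0,0,0, 0.05,-0.3,0.378,0.45,0,0,0, 0.05,-0.35,0.378,0.55,0,0,0, 0.05,-0.4,0.378,0.65,0,0,0, 0.05,-0.42,0.378,0.65,0,0,0, 0.05,-0.42,0.378,0.65,0,0,0, 0.05,-0.42,0.378,0.65,0,0,0, 0.05,-0.42,0.378,0.65,0,0,0]' 45
python3 - <<'E'
from h import *
st=r.get_state();p=np.array(st['tool_pos']);R0=R.from_quat(st['eef_rot'])
print(R0.as_matrix().round(2))
for n in('top','side'): snap(n,n+'5')
P=np.array([.5605,-.127,.153]);B=[]
f=lambda x:np.clip(cv2.resize(x,None,fx=4,fy=4,interpolation=cv2.INTER_CUBIC)*1.4,0,255).astype('uint8')
for n in('top5','side5'):
    s=load(n);u,v=proj(s,P).astype(int);print(n,proj(s,P),proj(s,[.5605,-.127,.078]),(u-50,v-50));B.append(f(s['img'][v-50:v+50,u-50:u+50]))
cv2.imwrite('pics/z5.png',np.hstack(B)[:,:,::-1])
E
```

```text
clock: 13.95
tool_pos: [0.4714, -0.0908, 0.2594]
eef_rot: [0.966, 0.119, 0.227, -0.029]
contact_force: [0.5, -0.4, -0.2]
opening: 0.142
finger_force: 45.0
clock: 15.15
tool_pos: [0.4759, -0.1533, 0.1482]
eef_rot: [0.966, 0.125, 0.226, -0.031]
contact_force: [0.4, -0.9, -0.8]
opening: 0.141
finger_force: 45.0
[[ 0.87  0.26  0.43]
 [ 0.23 -0.97  0.12]
 [ 0.44 -0.   -0.9 ]]
top5 [351.4278288  210.41986552] [349.72724156 213.98623276] (np.int64(301), np.int64(160))
side5 [337.71042323 192.01939314] [337.31251115 210.07544173] (np.int64(287), np.int64(142))
```

View pics/z5.png

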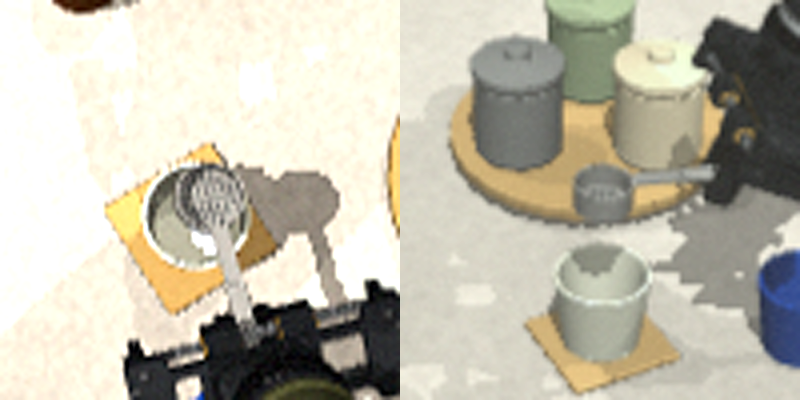

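Top crop: mouth centre (213,195), cup rim centre (196,217). Side crop: mouth centre (603,180), rim (602,278). The strainer is slightly off target, so I'll correct it.

```bash
python3 - <<'E'
from h import *
st=r.get_state();p=np.array(st['tool_pos']);F=frame(15,25.8)
t,s=load('top5'),load('side5')
P=two(t,(353.8,208.4),s,(337.4,186.7))
C=two(t,(349.6,213.8),s,(337.1,211));print(P,C)
d=np.array([C[0][0],C[0][1],.148])-P[0];print(d,*toolrows(p+d,R.from_quat(st['eef_rot'])))
E
```

```text
(array([ 0.5629958 , -0.13241968,  0.17026309]), np.float64(0.001482978431615039)) (array([ 0.56135251, -0.12686229,  0.07412839]), np.float64(0.0004518720337909351))
[-0.0016433   0.00555739 -0.02226309] [-0.067 -0.038  0.133] [0. 0. 0.]
```

```bash
python3 -m pendant '[0.05,-0.02,-0.01,0.04,0,0,0, 0.05,-0.04,-0.025,0.08,0,0,0, 0.05,-0.067,-0.038,0.12,0,0,0, 0.05,-0.067,-0.038,0.133,0,0,0, 0.05,-0.067,-0.038,0.133,0,0,0, 0.05,-0.067,-0.038,0.133,0,0,0, 0.05,-0.067,-0.038,0.133,0,0,0, 0.05,-0.067,-0.038,0.133,0,0,0]' 45
python3 - <<'E'
from h import *
st=r.get_state();print(np.abs(st['qd']).max())
for n in('top','side'): snap(n,n+'6')
B=[]
f=lambda x:np.clip(cv2.resize(x,None,fx=4,fy=4,interpolation=cv2.INTER_CUBIC)*1.4,0,255).astype('uint8')
for n,(u,v) in(('top6',(301,160)),('side6',(287,142))):
    s=load(n);print(proj(s,[.561,-.127,.15]));B.append(f(s['img'][v:v+100,u:u+100]))
cv2.imwrite('pics/z6.png',np.hstack(B)[:,:,::-1])
E
```

```text
clock: 16.05
tool_pos: [0.476, -0.1535, 0.1253]
eef_rot: [0.966, 0.127, 0.222, -0.034]
contact_force: [0.7, -0.0, -1.0]
opening: 0.141
finger_force: 45.0
0.0029841746048179974
[351.35545629 210.39427037]
[337.53939409 192.7530803 ]
```

View pics/z6.png

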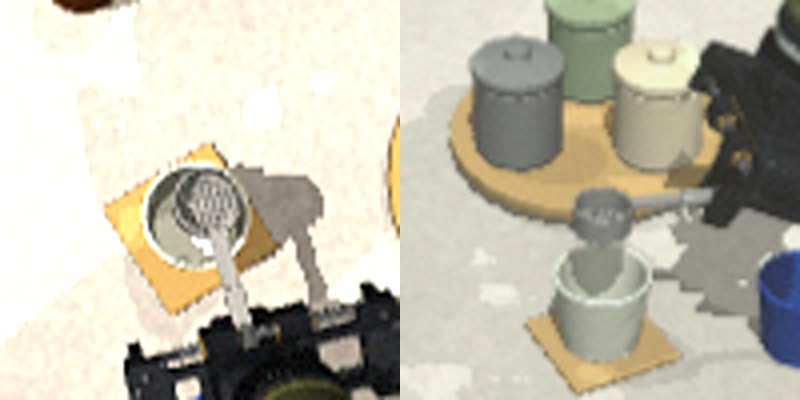

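The mouth centre is at (209,201) top and (602,205) side. That is within about 5 mm of the cup axis, roughly 7 cm above the rim, level and at rest.

```bash
python3 -c "
from plant import r
print(r.finish_job())"
```

```text
the job is handed in; nothing more can be done
None
```

I handed the job in at about 16 s with the lamp swung aside and the strainer gripped level over the cup, mouth up, about 5 mm off the cup's axis and its underside about 5 cm above the rim (by the camera images); the hand-in returned no verdict.

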